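Hold a re-glued sanding block in the lever press

TASK

Put the sanding block flat into the guide channel of the small glue press and slide it under the bridge until its end is against the stop, then let go of it. Then push the press's spring-return hand lever down past its first two clicks to the third (in line with the lowest of the three small steel index fingers beside it) and hold it there against its spring, no further; the program finishes while the hand is still holding the lever down. Leave the glue tube, the wax tin and the eraser alone.

Things in the scene. Friction and masses are not known exactly. Their poses are not given: they have to be found in the camera images.
- sanding_block: Loose cork sanding block wrapped in grey paper, 49 x 92 x 30 mm, 60 g. Origin: centre of its underside; its long side (92 mm) runs along its own y, its 49 mm side along x, z up. Either end may go in first. Grasp it across the 49 mm side.
- press: Grey bench glue press fixed to the table. Origin: on the table below the pad; own +x points into the channel (away from the robot), y left, z up. Base plate 8 mm thick, x -180 to +48, y +-58 mm (wider by the bridge on the left). Two guide rails along x (x -175 to +32 mm, tops 16 mm above the table) 56 mm apart form the channel; stop face at x = +32 mm, 22 mm high.
- bridge (a point): Centre of the bridge's underside, 62 mm above the table, at press x = y = 0. Bridge: x +-18 mm, 50 mm high (ram top to 138 mm), posts at y +-41 to +-55 mm. Below it a round rubber pad, 36 mm across, its underside 50 mm above the table at rest: 12 mm over a block in the channel. It goes down 23.8 mm per rad of the lever.
- home (a point): Point on the base plate, 8 mm above the table, at press x = -14 mm, y = 0: where the origin of the sanding block is when it lies in the channel with its end against the stop. Axes as those of the press.
- lever_axis (a point): Point on the lever's level hinge axis (along the press's y), 90 mm above the table, at press x = 0, y = +145 mm, in the lever's plane. A pedestal (y 115 to 127 mm) and a thin index sector (y 128 mm, 75 mm radius) stand beside it; three short steel fingers on the sector, out to 96 mm, mark the three clicks: the lever lies parallel beside the finger of its click.
- lever_grip (a point): Centre of the lever's handle: a level black round bar, 22 mm thick, 40 mm long along the press's y, on the end of a 12 mm steel rod, 150 mm from lever_axis towards the robot. Press it down from above. At rest its centre is 151 mm above the table, at the third click 42 mm.
- press_lever (a joint): Angle of the hand lever, rad: 0 at rest (pitched 0.42 up from level, pointing to the press's -x), growing as the handle goes down. Clicks (dips in the force) at 0.25, 0.50 and 0.75; it goes on past the third to an end stop at 0.87. Its spring always returns it to 0: about 3 N at the handle at first, 7 N at the third click, give or take 1.5 N between clicks.
- press_pad (a joint): How far the pad is pushed up against its spring (0.8 N per mm), m: 0 when free, about 0.006 with the lever at the third click on the block.
- glue_tube: Loose glue tube, 35 x 131 x 25 mm, lying far right; bystander. Origin: centre of its underside.
- wax_tin: Loose round tin, 58 mm across, 22 mm high, near right; bystander. Origin: centre of its underside.
- eraser: Loose white eraser in a sleeve, 22 x 52 x 12 mm, on the 6 mm blue mat at the left; bystander. Origin: centre of its underside.

How it is judged:
On the way, in this order (a step that is already met when the one before it is completed fails the run):
1. the sanding block lies in the channel against the stop, let go of, with the lever still up (x of sanding_block in the frame of home between -0.005 and 0.004 m and y of sanding_block in the frame of home between -0.008 and 0.008 m and z of sanding_block in the frame of home between -0.005 and 0.005 m and angle between the y axis of sanding_block and the x axis of press, either way round below 0.12 rad and angle between sanding_block's own z axis and vertical below 0.1 rad and contact force between the fingers and sanding_block below 0.2 N and value of joint press_lever below 0.12 rad), for 0.2 s.
2. the lever is at its third click with the pad pressing the block (x of sanding_block in the frame of home between -0.005 and 0.004 m and y of sanding_block in the frame of home between -0.008 and 0.008 m and z of sanding_block in the frame of home between -0.005 and 0.005 m and angle between the y axis of sanding_block and the x axis of press, either way round below 0.12 rad and angle between sanding_block's own z axis and vertical below 0.1 rad and value of joint press_lever between 0.69 and 0.81 rad and contact force between the fingers and press_lever above 3 N and contact force between press_pad and sanding_block above 2 N), for 0.2 s.
At the end, for the whole second after the job is handed in: Fingers hold the lever (over 3 N) still at its third click (joint 0.69 to 0.81); the pad presses the block with over 2 N; the block, untouched by the fingers, lies flat in the channel within 5 mm of the stop, 8 mm of the centre line and 0.12 rad of parallel (all of step 2 and velocity of joint press_lever between -0.1 and 0.1 rad/s and contact force between the fingers and sanding_block below 0.2 N); the arm keeps its last pose, push and grip.
It fails at once if the glue tube, wax tin or eraser is shifted by more than 25 mm (distance of any of glue_tube, wax_tin, eraser from where it was at the start of the episode above 0.025 m).
It also fails if it takes over 58 s, if anything falls off the work surface, if the arm or the gripper's body presses on something with over 40 N, if the wrist force passes 120 N, or if a joint passes its speed limit or range.

ROBOT

A 6-joint arm with a two-finger parallel gripper is mounted at the origin on a cart in front of the work surface, level with it; the furniture and walls round the work are solid. World frame = base frame: x ahead of the robot, y to its left, z up, the work surface at z = 0. Lengths are in m, angles in rad, forces in N, time in s.
With the tool pointing down it reaches from about 0.225 to 0.875 m from the base axis. Payload 3.4 kg.
Tool frame: the origin (TCP) lies midway between the tips of the shut fingers; the grasp point (between the pads) lies 19 mm behind it (pinch_z is the distance from the TCP to the grasp point, in m); z points along the fingers, y is the line along which they close (so a half turn about z gives the same grasp; the last joint's range is limited). The gripper opens to 85 mm and grips with 20 to 120 N. Pads are 22 mm wide; open, the fingers measure 114 mm over their backs; the gripper's body (76 mm by 85 mm) begins 54 mm behind the grasp point. The pads swing forward as they close: fully open they stand 13 mm farther back than shut.
Start: joints at [1.03, 0.276, 1.505, -0, 1.361, -0.121], TCP at [0.234, 0.525, 0.231] pointing down, gripper open.
Joint ranges: [-2.89, 2.89], [-0.75, 2.08], [0.22, 2.7], [-1.18, 4.32], [0.11, 2.71], [-2.7, 2.7]. Speed limits (rad/s): [2.57, 2.57, 3.14, 3.14, 3.14, 3.14].

INTERFACE

Orientations are given as a unit quaternion [w, x, y, z].
In Python, from rig import get_state, get_image, sign_off, pinch_z gives the robot as it stands.
- The arm moves only by the tool send_rows, never from a script. Its argument "steps" is one flat list of numbers, 5 for each row, row after row: the gripper's target within -1 to 1 (fully open at 1, half-way at 0, shut at -1), then the shift along the tool's x, y, z in cm, then the turn about the tool's z in degrees. In form: [gripper, x, y, z, roll, gripper, x, y, z, roll, ...]. A call has 1 to 12 rows; each row shifts and turns the commanded pose from where the row before left it, along the tool's axes as they then stand; what a row does not reach is not made up. A row lasts 1/10 s, in which the tool goes at most 50 mm and 8.59 degrees, less where a joint would pass 70% of its speed; a pose out of reach is approached as far as the arm can. A call is refused whole if a number of a shift passes 5 or a number of a turn 8.59, either way. A call with a gripper value outside its range is refused whole. The fingers move at their own pace and stop on an object; "newtons" is the grip in N (left out, the last holds). Time passes only in rows, so rows that do not move let the fingers close. It gives the time, the measured TCP pose, the force, the opening and the grip force at its end, in the units of the state.
- get_state(): the state, without advancing time (a new reading comes with each control period).
- get_image(name): name is "scene" or "top" or "wrist"; returns a dict with "color" (384x512x3 uint8, red, green, blue), "mtx" (3x3 intrinsics, pixels), "T" (4x4, takes a point from camera to world coordinates); the wrist camera has in their place "mount" (4x4, takes a point from camera to tool coordinates, whose origin is the TCP and whose axes are the flange's). Camera axes: x right, y down, z forward; pixel columns grow to the right and rows downward; lengths in m; the calibration is good to about 2 mm. A picture is of the moment at which its call begins: read the wrist's pose just before it. There is no depth.
- sign_off(): hands the job in; it is judged then, once.
The state is a dict: "clock": time; "qpos": joint angles; "qd": joint speeds; "effort": joint torques, N m; "position": TCP position; "ee_rot": TCP orientation; "contact_force": force on the tool from outside, world axes, zero at the start; "moment": the same for the moment, N m; "width": finger opening in m; "gripper_force": force on a finger pad.
Only numpy, scipy, OpenCV 4.12 (cv2) and the standard library are available. Lean on these libraries where they do the work, as an engineer would, in place of code of your own. Each camera call takes 0.05 s, during which the arm holds its last target. There are 200 camera calls.

## Working session

There is one attempt and no reset: what is moved stays moved. The work goes in short steps, Python scripts to look and compute and a tool call to move; the robot and the scene stay as the last step left them, time stands still between calls to the robot, and variables do not carry over. Pictures are saved under pics/ and viewed, at most 13 in all, crops included, and the job is handed in when it is done.

Besides the shell and the picture viewer there is one more tool, called after "Request:" in YAML: its name, and indented under it one key for each argument. send_rows: Moves the arm, as the interface text tells. Its arguments: {"type":"object","properties":{"steps":{"type":"array"},"newtons":{"type":"number"}},"required":["steps"]}

```bash
mkdir -p pics
cat > h.py <<'E'
import numpy as np, cv2
from rig import *
from scipy.spatial.transform import Rotation as R
def save(im,n): cv2.imwrite(f'pics/{n}.png',im['color'][:,:,::-1])
def pix2z(im,uv,z,T=None):
    T=im['T'] if T is None else T
    d=np.linalg.inv(im['mtx'])@np.array([uv[0],uv[1],1.]); d=T[:3,:3]@d; o=T[:3,3]
    return o+d*(z-o[2])/d[2]
def proj(im,p,T=None):
    T=im['T'] if T is None else T
    q=T[:3,:3].T@(np.array(p)-T[:3,3]); q=im['mtx']@q; return q[:2]/q[2]
def wristT(s,im):
    w,x,y,z=s['ee_rot']; T=np.eye(4); T[:3,:3]=R.from_quat([x,y,z,w]).as_matrix(); T[:3,3]=s['position']; return T@im['mount']
E
python3 - <<'E'
from h import *
s=get_state(); print(s, pinch_z)
a=get_image('top'); b=get_image('scene')
import pickle; pickle.dump((a,b),open('im0.pkl','wb'))
print(a['T'],b['T'],a['mtx'])
cv2.imwrite('pics/top0.png',cv2.resize(a['color'][:,:,::-1],(800,600),interpolation=cv2.INTER_CUBIC))
cv2.imwrite('pics/scene0.png',cv2.resize(b['color'][:,:,::-1],(800,600),interpolation=cv2.INTER_CUBIC))
E
```

```text
{'clock': 0.0, 'qpos': array([ 1.03000580e+00,  2.76586767e-01,  1.50615016e+00, -4.77973136e-07,
        1.36071541e+00, -1.21014422e-01]), 'qd': array([ 0.00089806,  0.00019133,  0.00045561,  0.00218941, -0.00129417,
        0.00178798]), 'effort': array([ 1.08872693e-03, -4.16784418e+01, -2.45808470e+01,  1.19578926e-04,
        1.09255532e-02,  1.30083941e-05]), 'position': array([0.23407537, 0.5246034 , 0.23043763]), 'ee_rot': array([-3.01881129e-04,  2.08350273e-01,  9.78053833e-01, -8.79472270e-04]), 'contact_force': array([-0.53201876,  0.49535451, -0.07907312]), 'moment': array([ 0.00022835, -0.02805538,  0.00353686]), 'gripper_force': 0.0, 'width': 0.08557375503465317} 0.0187
[[-0.02668661 -0.99705875  0.07184476  0.45147776]
 [-0.99962224  0.02614448 -0.00847583  0.14561517]
 [ 0.00657256 -0.07204381 -0.99737981  1.2486646 ]
 [ 0.          0.          0.          1.        ]] [[-0.60700149  0.60373006 -0.51677771  1.09806414]
 [ 0.79466797  0.46701805 -0.38781047  0.54288822]
 [ 0.00721167 -0.64606823 -0.7632456   0.93464224]
 [ 0.          0.          0.          1.        ]] [[408.97707002   0.         251.64949262]
 [  0.         408.97707002 189.05205224]
 [  0.           0.           1.        ]]
```

View pics/top0.png

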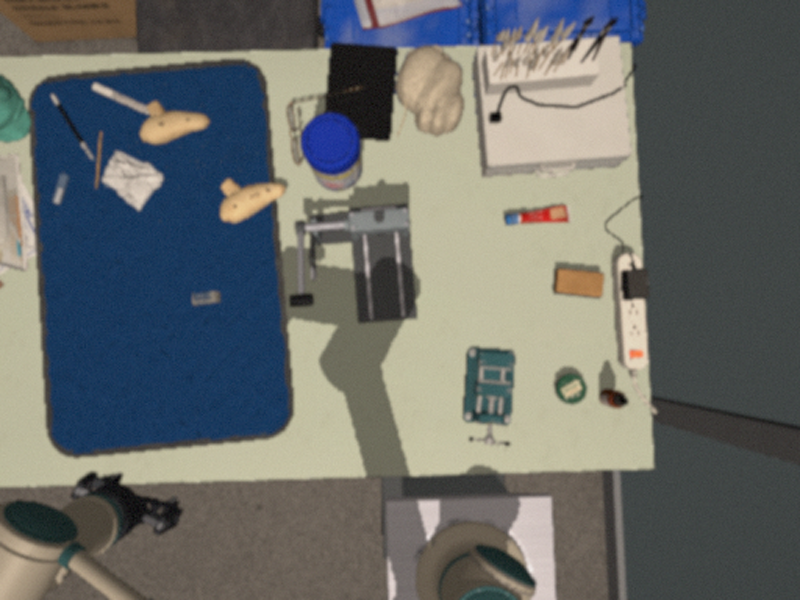

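View pics/scene0.png

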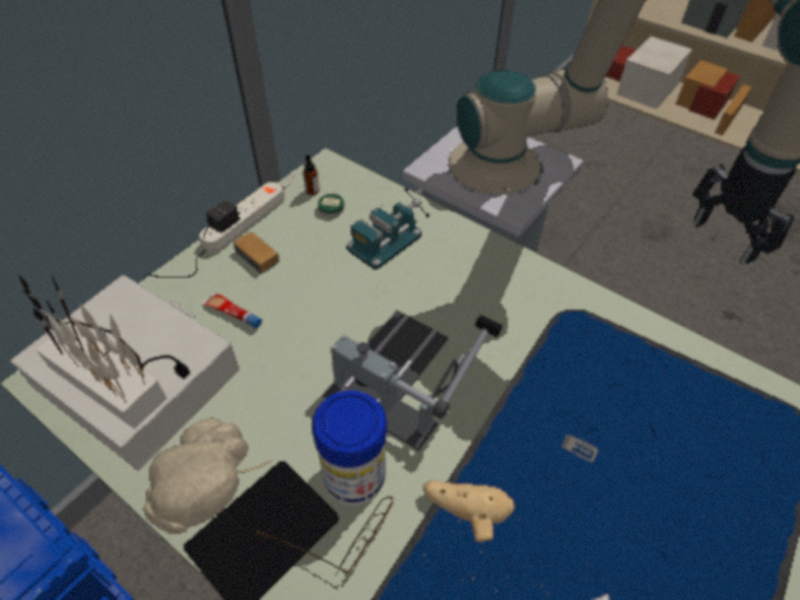

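The top view shows the brown block at about (579,282), the press rails at (365..409, 233..319) and the lever handle at (301,299), in 800x600 px. The scene view agrees. I'll take a coarse estimate next.

Run:
```python
from h import *; import pickle
a,b=pickle.load(open('im0.pkl','rb')); k=.64
for n,im in(('top',a),('scene',b)):
    hsv=cv2.cvtColor(im['color'],cv2.COLOR_RGB2HSV)
    m=cv2.inRange(hsv,(5,80,60),(20,255,255))
    c,_=cv2.findContours(m,cv2.RETR_EXTERNAL,cv2.CHAIN_APPROX_NONE)
    for q in c:
        if cv2.contourArea(q)>150: print(n,cv2.contourArea(q),cv2.minAreaRect(q))
    if n=='top':
        q=min((q for q in c if cv2.contourArea(q)>150),key=lambda q:abs(cv2.minAreaRect(q)[0][0]-370)+abs(cv2.minAreaRect(q)[0][1]-180))
        P=cv2.boxPoints(cv2.minAreaRect(q)); W=np.array([pix2z(a,p,.03)[:2] for p in P]); print('block',W.mean(0),W,[np.linalg.norm(W[i]-W[i-1]) for i in range(4)])
f=lambda u,v,z:pix2z(a,(u*k,v*k),z)
for nm,u,v,z in[('railL front',373,319,.016),('railL back',365,233,.016),('railR front',408,316,.016),('railR back',400,231,.016),('bridge L',350,217,.112),('bridge R',409,217,.112),('plate FL',359,322,.008),('plate FR',415,317,.008),('grip',301,299,.151),('pivot',302,228,.09)]: print(nm,f(u,v,z).round(4))
```

```text
top 459.0 ((370.091796875, 180.37808227539062), (31.35309600830078, 16.330825805664062), 6.009005546569824)
top 628.0 ((161.38131713867188, 128.8988494873047), (40.04685974121094, 25.949369430541992), 3.5763344764709473)
top 601.0 ((111.04716491699219, 81.58489990234375), (39.697200775146484, 25.823781967163086), 15.945395469665527)
top 1950.0 ((43.5, 13.0), (26.0, 87.0), 90.0)
block [ 0.55605268 -0.22040793] [[ 0.53784281 -0.17016688]
 [ 0.58657614 -0.17749176]
 [ 0.57424276 -0.27078405]
 [ 0.52554899 -0.26318904]] [np.float64(0.09383101254626143), np.float64(0.04928074221922542), np.float64(0.09410400625161647), np.float64(0.049282528820503255)]
scene 1065.5 ((300.36688232421875, 318.2254638671875), (53.3779296875, 33.68534851074219), 41.877872467041016)
scene 346.5 ((163.78065490722656, 159.70062255859375), (27.904796600341797, 15.001108169555664), 43.15238952636719)
scene 1520.0 ((461.94000244140625, 54.579994201660156), (53.800010681152344, 53.40000534057617), 36.869895935058594)
scene 415.5 ((483.6551818847656, 12.637945175170898), (19.03943634033203, 29.80656623840332), 23.198589324951172)
railL front [0.4957 0.1753 0.016 ]
railL back [0.6635 0.1868 0.016 ]
railR front [0.4997 0.1077 0.016 ]
railR back [0.6657 0.1185 0.016 ]
bridge L [0.6767 0.2099 0.112 ]
bridge R [0.674  0.1038 0.112 ]
plate FL [0.4909 0.2028 0.008 ]
plate FR [0.4977 0.0939 0.008 ]
grip [0.5285 0.295  0.151 ]
pivot [0.6629 0.2993 0.09  ]
```

```bash
cat >> h.py <<'E'
def plan(p,yaw):
    """cm shift in present tool axes, then turn (deg) so that tool y has this yaw"""
    s=get_state(); w,x,y,z=s['ee_rot']; M=R.from_quat([x,y,z,w]).as_matrix()
    d=M.T@(np.array(p)-s['position'])*100; cur=np.degrees(np.arctan2(M[1,1],M[0,1]))
    t=-((yaw-cur+180)%360-180)
    print('pos',s['position'].round(4),'yaw',cur.round(2),'tilt',M[2,2].round(5),'shift cm',d.round(2),'turn',round(t,2),'t',round(s['clock'],2)); return d,t
E
python3 - <<'E'
from h import *
print(get_image('wrist')['mount'].round(3)); plan((.50,.15,.28),-86.1); plan((.50,.15,.28),-7.5)
E
```

```text
[[-0.001 -0.965 -0.261  0.066]
 [ 1.    -0.001 -0.001 -0.   ]
 [ 0.    -0.261  0.965 -0.141]
 [ 0.     0.     0.     1.   ]]
pos [0.2342 0.5247 0.2306] yaw 65.95 tilt -1.0 shift cm [-39.55 -23.39  -4.91] turn 152.05 t 0.15
pos [0.2342 0.5247 0.2306] yaw 65.95 tilt -1.0 shift cm [-39.55 -23.39  -4.91] turn 73.45 t 0.15
```

Request:
send_rows:
  steps: [1,-3.68,-2.46,-0.49,0,1,-3.68,-2.46,-0.49,0,1,-3.68,-2.46,-0.49,0,1,-3.68,-2.46,-0.49,0,1,-3.68,-2.46,-0.49,0,1,-3.68,-2.46,-0.49,0,1,-3.68,-2.46,-0.49,0,1,-3.68,-2.46,-0.49,0,1,-3.68,-2.46,-0.49,0,1,-3.68,-2.46,-0.49,0]

```text
clock: 1.15
position: [0.4706, 0.1488, 0.2804]
ee_rot: [-0.0, 0.208, 0.978, 0.0]
contact_force: [0.6, -0.4, 0.4]
width: 0.0853
gripper_force: 0.0
```

Request:
send_rows:
  steps: [1,0,0,0,-7,1,0,0,0,-7,1,0,0,0,-7,1,0,0,0,-7,1,0,0,0,0,1,0,0,0,0]

```text
clock: 1.75
position: [0.47, 0.1504, 0.2801]
ee_rot: [-0.0, -0.033, 0.999, 0.0]
contact_force: [-0.2, 0.2, 0.6]
width: 0.0854
gripper_force: 0.0
```

Run:
```python
from h import *; import pickle
s=get_state(); im=get_image('wrist'); im['T']=wristT(s,im); pickle.dump(im,open('w1.pkl','wb'))
cv2.imwrite('pics/w1.png',cv2.resize(im['color'][:,:,::-1],(800,600),interpolation=cv2.INTER_CUBIC))
plan((.556,-.22,.2),-7.5)
```

```text
pos [0.47   0.1505 0.2802] yaw 93.83 tilt -1.0 shift cm [ -6.1  -37.54   8.01] turn 101.33 t 1.8
```

View pics/w1.png

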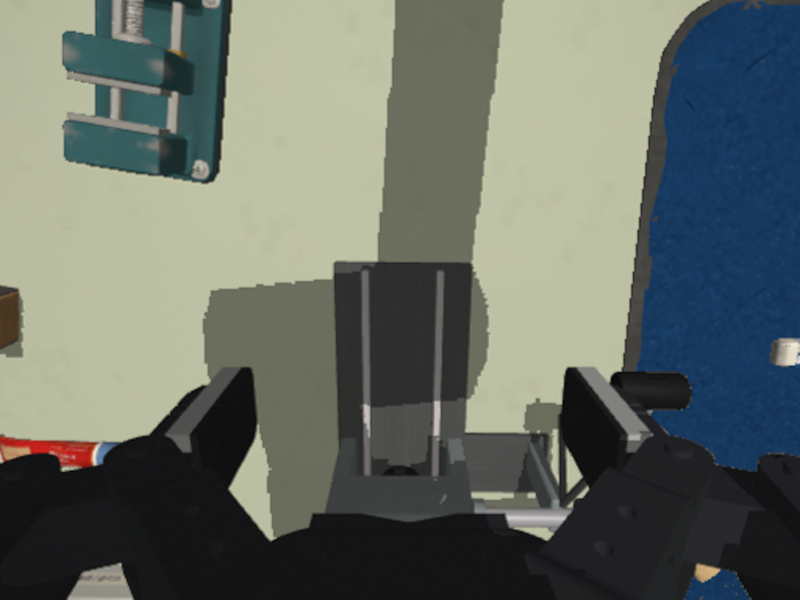

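The wrist picture shows the channel from above, with +y to the right and +x down. The rails run (366,268)-(366,473) and (441,268)-(435,473), the plate front edge is (335,263)-(471,263), and the lever grip is at about (651,390).

Run:
```python
from h import *; import pickle
im=pickle.load(open('w1.pkl','rb')); k=.64
f=lambda u,v,z:pix2z(im,(u*k,v*k),z)
A=f(366,269,.016);B=f(366,470,.016);C=f(441,269,.016);D=f(435.5,470,.016)
print(A,B,C,D); d=(B+D-A-C)/2; yaw=np.arctan2(d[1],d[0]); print('yaw',np.degrees(yaw),[np.degrees(np.arctan2(*(q[1::-1]))) for q in(B-A,D-C)])
pf=(f(335,263,.008)+f(471,263,.008))/2; rf=(A+C)/2; u=np.array([np.cos(yaw),np.sin(yaw)])
print('plate w',f(335,263,.008)-f(471,263,.008)); print('origin',pf[:2]+.18*u, rf[:2]+.175*u)
print('grip',f(651,391,.151), 'block right', f(18,320,.03))
```

```text
[0.49799981 0.1175868  0.016     ] [0.68491286 0.12574904 0.016     ] [0.49403177 0.17840617 0.016     ] [0.6807999  0.18872441 0.016     ]
yaw 2.831269062451741 [np.float64(2.5004412559818086), np.float64(3.1621645205898976)]
plate w [ 0.00731421 -0.11211035  0.        ]
origin [0.67257705 0.15619961] [0.67080217 0.15664058]
grip [0.52815459 0.29478398 0.151     ] block right [ 0.55510932 -0.15955555  0.03      ]
```

Request:
send_rows:
  steps: [1,-0.68,-4.17,1.33,0,1,-0.68,-4.17,1.33,0,1,-0.68,-4.17,1.33,0,1,-0.68,-4.17,1.33,0,1,-0.68,-4.17,1.33,0,1,-0.68,-4.17,1.33,0,1,-0.68,-4.17,1.33,0,1,-0.68,-4.17,1.33,0,1,-0.68,-4.17,1.33,0]

```text
clock: 2.7
position: [0.5573, -0.2214, 0.16]
ee_rot: [0.0, -0.034, 0.999, 0.0]
contact_force: [0.1, -0.3, 0.6]
width: 0.0851
gripper_force: 0.0
```

Request:
send_rows:
  steps: [1,0,0,0,8.44,1,0,0,0,8.44,1,0,0,0,8.44,1,0,0,0,8.44,1,0,0,0,8.44,1,0,0,0,8.44,1,0,0,0,8.44,1,0,0,0,8.44,1,0,0,0,8.44,1,0,0,0,8.44,1,0,0,0,8.44,1,0,0,0,8.44]

```text
clock: 3.9
position: [0.5571, -0.2196, 0.1605]
ee_rot: [-0.0, 0.753, 0.658, 0.0]
contact_force: [-0.3, -0.1, 0.3]
width: 0.0856
gripper_force: 0.0
```

Request:
send_rows:
  steps: [1,0,0,0,0,1,0,0,0,0]

```text
clock: 4.1
position: [0.5571, -0.2197, 0.1605]
ee_rot: [-0.0, 0.75, 0.661, 0.0]
contact_force: [-0.4, 0.1, -0.1]
width: 0.0858
gripper_force: 0.0
```

Run:
```python
from h import *; import pickle
s=get_state(); im=get_image('wrist'); im['T']=wristT(s,im); pickle.dump(im,open('w2.pkl','wb'))
save(im,'w2')
plan((.556,-.22,.011),-7.5)
hsv=cv2.cvtColor(im['color'],cv2.COLOR_RGB2HSV); m=cv2.inRange(hsv,(5,80,60),(20,255,255))
c,_=cv2.findContours(m,cv2.RETR_EXTERNAL,cv2.CHAIN_APPROX_NONE); q=max(c,key=cv2.contourArea)
P=cv2.boxPoints(cv2.minAreaRect(q)); W=np.array([pix2z(im,p,.03)[:2] for p in P]); print(cv2.contourArea(q),P,W.round(4),W.mean(0))
```

```text
pos [ 0.5571 -0.2197  0.1605] yaw -7.21 tilt -1.0 shift cm [-0.05 -0.1  14.95] turn 0.29 t 4.15
5285.5 [[235. 127.]
 [289. 127.]
 [289. 230.]
 [235. 230.]] [[ 0.5403 -0.1756]
 [ 0.5843 -0.1812]
 [ 0.5748 -0.2718]
 [ 0.5269 -0.2657]] [ 0.55660522 -0.22358426]
```

View pics/w2.png

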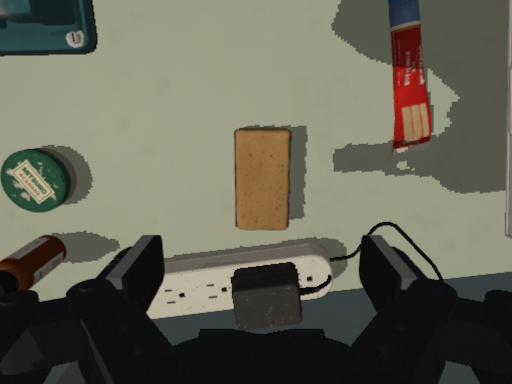

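The block is centred and aligned at (262,178). The power strip lies just beyond its end, clear of the fingers. I'll descend and grasp.

Request:
send_rows:
  steps: [1,-0.2,-0.1,3.7,0,1,0,0,3.7,0,1,0,0,3.5,0,1,0,0,2,0,1,0,0,1.5,0,1,0,0,0.55,0,1,0,0,0,0,1,0,0,0,0]

```text
clock: 4.95
position: [0.5565, -0.2219, 0.0119]
ee_rot: [0.001, 0.751, 0.661, 0.0]
contact_force: [-0.8, -0.9, 0.1]
width: 0.0856
gripper_force: 0.0
```

Request:
send_rows:
  steps: [-1,0,0,0,0,-1,0,0,0,0,-1,0,0,0,0,-1,0,0,0,0,-1,0,0,0,0,-1,0,0,0,0,-1,0,0,0,0,-1,0,0,0,0,-1,0,0,0,0,-1,0,0,0,0]
  newtons: 35

```text
clock: 5.95
position: [0.5565, -0.2219, 0.0121]
ee_rot: [0.001, 0.751, 0.66, 0.0]
contact_force: [-0.8, -0.1, 5.5]
width: 0.0472
gripper_force: 37.6
```

Request:
send_rows:
  steps: [-1,0,0,-1,0,-1,0,0,-3,0,-1,0,0,-4,0,-1,0,0,-4,0,-1,0,0,-4,0,-1,0,0,-2,0]

```text
clock: 6.55
position: [0.5569, -0.2222, 0.1953]
ee_rot: [0.003, 0.751, 0.66, 0.001]
contact_force: [-0.8, -1.3, -0.8]
width: 0.0472
gripper_force: 36.9
```

Request:
send_rows:
  steps: [-1,0,0,0,-8.4,-1,0,0,0,-8.4,-1,0,0,0,-8.4,-1,0,0,0,-8.4,-1,0,0,0,-8.4,-1,0,0,0,-8.4,-1,0,0,0,-8.4,-1,0,0,0,-8.4,-1,0,0,0,-8.4,-1,0,0,0,-8.4,-1,0,0,0,-8.4,-1,0,0,0,-8.3]

```text
clock: 7.75
position: [0.5553, -0.2213, 0.191]
ee_rot: [-0.0, -0.032, 0.999, 0.0]
contact_force: [-0.4, 0.2, -0.1]
width: 0.0473
gripper_force: 36.8
```

Run:
```python
from h import *
print(get_state()['width'],get_state()['gripper_force'])
y=np.radians(3.4); o=np.array([.6715,.1555]); p=o-.10*np.array([np.cos(y),np.sin(y)]); print(p)
plan((*p,.15),93.4)
```

```text
0.047340591209295936 36.821141839027405
[0.57167602 0.14956936]
pos [ 0.5553 -0.2213  0.191 ] yaw 93.71 tilt -1.0 shift cm [-4.04 36.9   4.12] turn 0.31 t 7.75
```

Request:
send_rows:
  steps: [-1,-0.4,3.7,0,0.3,-1,-0.4,3.7,0,0,-1,-0.4,3.7,0.3,0,-1,-0.4,3.7,0.3,0,-1,-0.4,3.7,0.4,0,-1,-0.4,3.7,0.4,0,-1,-0.4,3.7,0.4,0,-1,-0.4,3.7,0.4,0,-1,-0.4,3.7,0.4,0,-1,-0.4,3.6,0.4,0,-1,0,0,0,0,-1,0,0,0,0]

```text
clock: 8.95
position: [0.5752, 0.1495, 0.1609]
ee_rot: [-0.001, -0.028, 1.0, -0.0]
contact_force: [0.2, -0.6, -0.9]
width: 0.0471
gripper_force: 36.9
```

Run:
```python
from h import *; import pickle
s=get_state(); im=get_image('wrist'); im['T']=wristT(s,im); pickle.dump(im,open('w3.pkl','wb'))
cv2.imwrite('pics/w3.png',cv2.resize(im['color'][:,:,::-1],(800,600),interpolation=cv2.INTER_CUBIC))
y=np.radians(3.4); o=np.array([.6715,.1555]); p=o-.10*np.array([np.cos(y),np.sin(y)])
plan((*p,.05),93.4)
```

```text
pos [0.5754 0.1486 0.1611] yaw 93.11 tilt -1.0 shift cm [ 0.36  0.12 11.11] turn -0.29 t 9.0
```

View pics/w3.png

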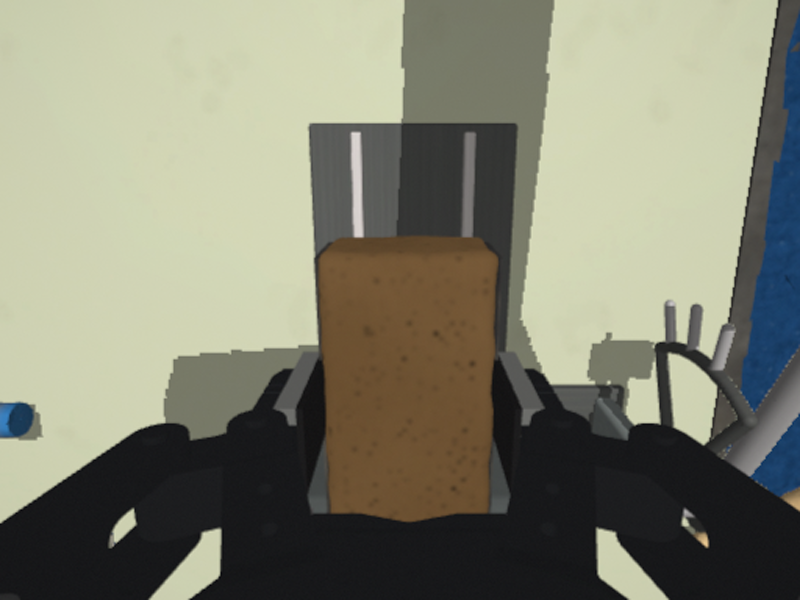

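The block is held square above the channel. The rails run (356,132)-(359,236) and (470,132)-(468,236), and the plate front edge is (310,124)-(516,124).

Run:
```python
from h import *; import pickle
im=pickle.load(open('w3.pkl','rb')); k=.64
f=lambda u,v,z:pix2z(im,(u*k,v*k),z)
A=f(356,132,.016);B=f(359,236,.016);C=f(470,132,.016);D=f(467.5,236,.016)
P,Q=f(310,124,.008),f(516,124,.008)
an=lambda v:np.degrees(np.arctan2(v[1],v[0]))
print(A,B,C,D,P,Q,an(B-A),an(D-C),an(C-A)-90,an(Q-P)-90)
print('block top edge',f(322,240,.18),f(494,240,.18),np.linalg.norm(f(322,245,.18)-f(494,245,.18)), an(f(494,245,.18)-f(322,245,.18))-90)
y=np.radians(3.3); u=np.array([np.cos(y),np.sin(y)])
for M,x in(((A+C)/2,.175),((P+Q)/2,.18)): print('origin',M[:2]+x*u)
print('mid of block rear in image', f(408,240,.18), 'channel mid',(A+C)/2)
```

```text
[0.50023578 0.11695667 0.016     ] [0.55623975 0.12021347 0.016     ] [0.49691676 0.17790508 0.016     ] [0.55290103 0.18131221 0.016     ] [0.4971717  0.09084793 0.008     ] [0.491032   0.20362184 0.008     ] 3.3281762134796384 3.482643793500191 3.117033363091096 3.116250507079812
block top edge [0.53054648 0.12589436 0.18      ] [0.52828099 0.16734715 0.18      ] 0.04162152189569435 3.128780046232066
origin [0.67328609 0.15750458]
origin [0.67380338 0.15759641]
mid of block rear in image [0.52941355 0.14662413 0.18      ] channel mid [0.49857627 0.14743087 0.016     ]
```

Run:
```python
from h import *; import pickle
im=pickle.load(open('w3.pkl','rb')); k=.64
print(im['mtx'][0,0],im['T'][:3,3])
for v,a,b in((255,317,498),(300,319,497),(400,322,494.5),(500,328.5,490)):
    for w in(.049,.0472):
        t=im['mtx'][0,0]*w/((b-a)*k); c=np.linalg.inv(im['mtx'])@np.array([(a+b)/2*k,v*k,1])*t
        print(v,w,(im['T'][:3,:3]@c+im['T'][:3,3]).round(4), (im['mount'][:3,:3]@c+im['mount'][:3,3]).round(4))
```

```text
327.22744699143954 [0.50884414 0.14564815 0.30225979]
255 0.049 [0.5358 0.1468 0.1662] [ 0.0395 -0.0005 -0.0053]
255 0.0472 [0.5348 0.1468 0.1712] [ 0.0405 -0.0005 -0.0103]
300 0.049 [0.5482 0.1476 0.1671] [ 0.027  -0.0004 -0.0062]
300 0.0472 [0.5468 0.1476 0.1721] [ 0.0285 -0.0003 -0.0112]
400 0.049 [0.5769 0.1493 0.1702] [-0.0016 -0.0003 -0.0093]
400 0.0472 [0.5744 0.1491 0.175 ] [ 0.0009 -0.0003 -0.0142]
500 0.049 [0.6107 0.1514 0.1691] [-0.0356 -0.0001 -0.0083]
500 0.0472 [0.607  0.1512 0.174 ] [-0.0318 -0.0001 -0.0131]
```

Request:
send_rows:
  steps: [-1,0,0.28,1,0,-1,0,0,3,0,-1,0,0,3,0,-1,0,0,2.5,0,-1,0,0,1.5,0,-1,0,0,0.8,0,-1,0,0,0,0,-1,0,0,0,0]

```text
clock: 9.8
position: [0.5763, 0.1514, 0.0436]
ee_rot: [0.001, -0.026, 1.0, 0.0]
contact_force: [-0.7, 0.4, -0.6]
width: 0.047
gripper_force: 36.9
```

Run:
```python
from h import *; import pickle
s=get_state(); im=get_image('wrist'); im['T']=wristT(s,im); pickle.dump(im,open('w4.pkl','wb'))
cv2.imwrite('pics/w4.png',cv2.resize(im['color'][:,:,::-1],(800,600),interpolation=cv2.INTER_CUBIC))
plan((.5735,.1516,.019),93.3); print(s['contact_force'])
```

```text
pos [0.5765 0.1516 0.0441] yaw 93.03 tilt -1.0 shift cm [0.31 0.02 2.5 ] turn -0.27 t 9.85
[-0.68168965  0.41110723 -0.55737398]
```

View pics/w4.png

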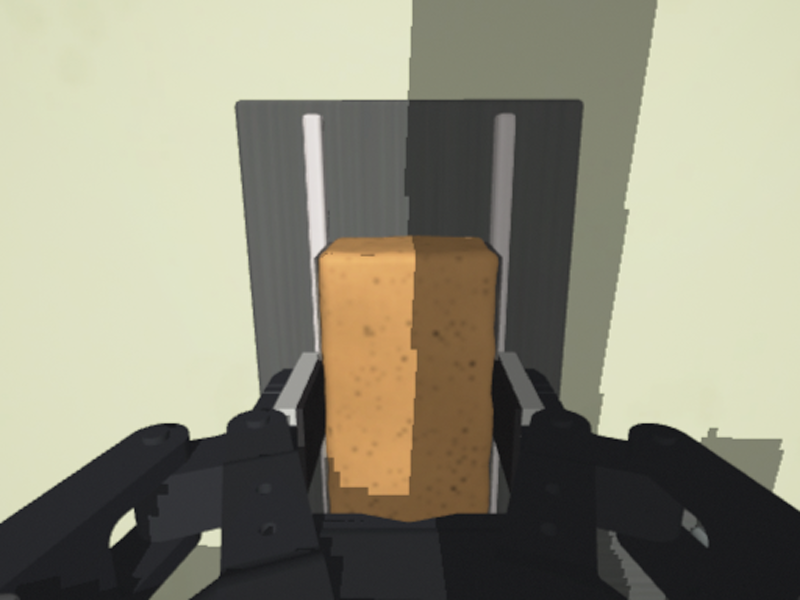

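The block is centred between the rails (rail mids 316 and 501 at row 240, block mid 408). I'll lower gently and watch the force.

Request:
send_rows:
  steps: [-1,0,0,0.5,0,-1,0,0,0.4,0,-1,0,0,0.3,0,-1,0,0,0.2,0,-1,0,0,0,0]

```text
clock: 10.35
position: [0.5754, 0.1519, 0.0287]
ee_rot: [-0.0, -0.027, 1.0, -0.0]
contact_force: [0.3, 0.5, -0.6]
width: 0.0473
gripper_force: 36.9
```

Request:
send_rows:
  steps: [-1,0,0,0.3,0,-1,0,0,0.2,0,-1,0,0,0,0]

```text
clock: 10.65
position: [0.5754, 0.1518, 0.0237]
ee_rot: [-0.0, -0.027, 1.0, -0.0]
contact_force: [0.5, -0.4, -1.1]
width: 0.0472
gripper_force: 36.9
```

Request:
send_rows:
  steps: [-1,0,0,0.25,0,-1,0,0,0,0]

```text
clock: 10.85
position: [0.5755, 0.1518, 0.0213]
ee_rot: [-0.0, -0.027, 1.0, 0.0]
contact_force: [-0.9, -0.4, -2.6]
width: 0.0473
gripper_force: 36.9
```

Request:
send_rows:
  steps: [-1,0,0,0.15,0,-1,0,0,0,0]

```text
clock: 11.05
position: [0.5758, 0.1519, 0.0201]
ee_rot: [0.0, -0.027, 1.0, 0.0]
contact_force: [0.5, -0.6, -0.3]
width: 0.0468
gripper_force: 36.9
```

Request:
send_rows:
  steps: [-0.7,0,0,0,0,0.3,0,0,0,0,1,0,0,0,0,1,0,0,0,0,1,0,0,-0.5,0,1,0,0,-2,0,1,0,0,-3.5,0,-1,4,0,0,0,-1,4,0,0,0,-1,0,0,0,0,-1,0,0,0,0,-1,0,0,0,0]

```text
clock: 12.25
position: [0.4975, 0.1477, 0.0808]
ee_rot: [0.001, -0.027, 1.0, 0.0]
contact_force: [0.2, 0.1, 0.0]
width: 0.0125
gripper_force: 0.0
```

Request:
send_rows:
  steps: [-1,0,0,0,0,-1,0,0,0,0,-1,0,0,0,0,-1,0,0,0,0]

```text
clock: 12.65
position: [0.496, 0.1476, 0.0799]
ee_rot: [-0.0, -0.027, 1.0, 0.0]
contact_force: [-0.8, -0.4, -0.5]
width: 0.0003
gripper_force: 0.0
```

Run:
```python
from h import *; import pickle
s=get_state(); im=get_image('wrist'); im['T']=wristT(s,im); print(s['width'])
cv2.imwrite('pics/w5.png',cv2.resize(im['color'][:,:,::-1],(800,600),interpolation=cv2.INTER_CUBIC))
y=np.radians(3.3); u=np.array([np.cos(y),np.sin(y)]); o=np.array([.6733,.1574])
for x in(-.175,-.071): plan((*(o+x*u),.020),93.3)
```

```text
0.0002650377000996271
pos [0.496  0.1475 0.0799] yaw 93.06 tilt -1.0 shift cm [-0.26 -0.03  5.99] turn -0.24 t 12.7
pos [0.496  0.1475 0.0799] yaw 93.06 tilt -1.0 shift cm [-1.066e+01  1.000e-02  5.990e+00] turn -0.24 t 12.7
```

View pics/w5.png

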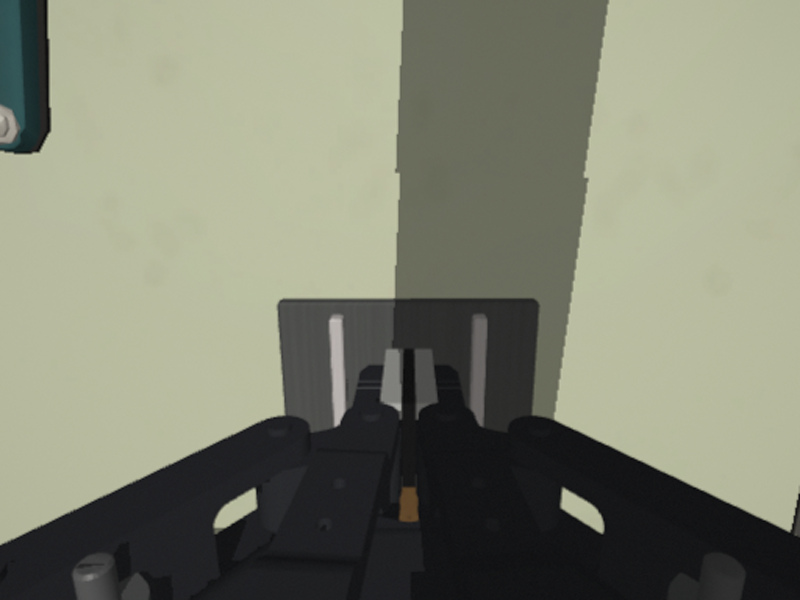

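The shut fingers are behind the block and centred between the rails. I'll lower and push.

Request:
send_rows:
  steps: [-1,0,0,2.5,-0.24,-1,0,0,2,0,-1,0,0,1.5,0,-1,-1,0,0,0,-1,-1,0,0,0,-1,-1,0,0,0,-1,-1,0,0,0,-1,-1,0,0,0,-1,-1,0,0,0,-1,-1,0,0,0,-1,-0.8,0,0,0]

```text
clock: 13.8
position: [0.5747, 0.1521, 0.0202]
ee_rot: [0.0, -0.029, 1.0, 0.0]
contact_force: [0.5, -0.3, 0.3]
width: -0.0001
gripper_force: 0.4
```

Request:
send_rows:
  steps: [-1,-0.5,0,0,0,-1,-0.5,0,0,0,-1,-0.4,0,0,0,-1,-0.3,0,0,0,-1,0,0,0,0]

```text
clock: 14.3
position: [0.5912, 0.1531, 0.0201]
ee_rot: [0.0, -0.029, 1.0, 0.0]
contact_force: [-0.4, -0.2, 1.2]
width: -0.0
gripper_force: 0.0
```

Run:
```python
from h import *
print(get_state()['contact_force'])
y=np.radians(3.3); u=np.array([np.cos(y),np.sin(y)]); o=np.array([.6733,.1574])
plan((*(o-.071*u),.020),93.3)
im=get_image('top'); cv2.imwrite('pics/t6.png',cv2.resize(im['color'][110:230,170:290,::-1],(600,600),interpolation=cv2.INTER_CUBIC))
```

```text
[-0.37608698 -0.18265286  1.21633295]
pos [0.5912 0.1531 0.0201] yaw 93.31 tilt -1.0 shift cm [-1.12 -0.04  0.01] turn 0.01 t 14.3
```

Request:
send_rows:
  steps: [-1,-0.3,0,0,0,-1,-0.3,0,0,0,-1,-0.2,0,0,0,-1,0,0,0,0]

```text
clock: 14.75
position: [0.5991, 0.1536, 0.0202]
ee_rot: [0.0, -0.029, 1.0, 0.0]
contact_force: [0.3, 0.4, -0.3]
width: -0.0001
gripper_force: 0.0
```

Request:
send_rows:
  steps: [-1,-0.2,0,0,0,-1,0,0,0,0]

```text
clock: 14.95
position: [0.6009, 0.1536, 0.0202]
ee_rot: [0.0, -0.029, 1.0, 0.0]
contact_force: [-0.1, -0.5, -0.9]
width: 0.0001
gripper_force: 0.0
```

Request:
send_rows:
  steps: [-1,-0.15,0,0,0,-1,0,0,0,0]

```text
clock: 15.15
position: [0.6023, 0.1537, 0.0201]
ee_rot: [0.0, -0.029, 1.0, 0.0]
contact_force: [0.2, -0.4, 0.1]
width: 0.0
gripper_force: 0.1
```

Request:
send_rows:
  steps: [-1,-0.15,0,0,0,-1,0,0,0,0]

```text
clock: 15.35
position: [0.6028, 0.1538, 0.02]
ee_rot: [-0.001, -0.029, 1.0, -0.0]
contact_force: [-2.5, -0.0, 1.8]
width: 0.0002
gripper_force: 1.3
```

Request:
send_rows:
  steps: [-1,-0.15,0,0,0,-1,0,0,0,0]

```text
clock: 15.55
position: [0.6028, 0.1538, 0.0199]
ee_rot: [-0.002, -0.029, 1.0, -0.0]
contact_force: [-5.2, 0.2, 3.7]
width: -0.0
gripper_force: 2.8
```

The block has met the stop where expected. I'll back off and take a look.

Request:
send_rows:
  steps: [-1,0.5,0,0,0,-1,2,0,0,0,-1,4,0,0,0,-1,4,0,-2,0,-1,2,0,-4,0,-1,0,0,-4.5,0,-1,0,0,-4.5,0,-1,0,0,-4,0,-1,0,0,0,0,-1,0,0,0,0]

```text
clock: 16.55
position: [0.4813, 0.1468, 0.2112]
ee_rot: [0.002, -0.029, 1.0, 0.0]
contact_force: [-0.8, 0.2, 0.0]
width: -0.0002
gripper_force: 0.0
```

Run:
```python
from h import *; import pickle
s=get_state(); im=get_image('wrist'); im['T']=wristT(s,im); pickle.dump(im,open('w7.pkl','wb'))
cv2.imwrite('pics/w7.png',cv2.resize(im['color'][:,:,::-1],(800,600),interpolation=cv2.INTER_CUBIC))
y=np.radians(3.3); u=np.array([np.cos(y),np.sin(y)]); v=np.array([-u[1],u[0]]); o=np.array([.6733,.1574])
print('grip xy',o-.142*u+.145*v); plan((*(o-.142*u+.145*v),.20),93.3)
```

```text
grip xy [0.52318868 0.29398547]
pos [0.4802 0.1466 0.2097] yaw 93.31 tilt -1.0 shift cm [-5.14 14.47  0.97] turn 0.01 t 16.6
```

View pics/w7.png

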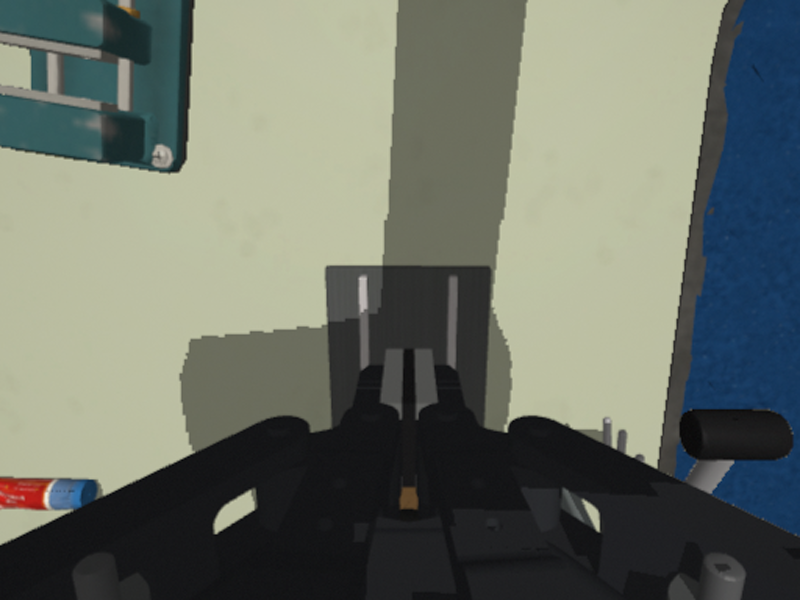

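The block is hidden behind the hand, and the grip bar is at (737,434). I'll move above the lever, then check the block from the side cameras.

Request:
send_rows:
  steps: [-1,-1.3,3.6,0,0,-1,-1.3,3.6,0,0,-1,-1.3,3.6,0,0,-1,-1.2,3.7,0,0,-1,0,0,0,0,-1,0,0,0,0]

```text
clock: 17.2
position: [0.5219, 0.2945, 0.2074]
ee_rot: [-0.002, -0.03, 1.0, -0.001]
contact_force: [-0.5, 0.0, -0.2]
width: 0.0001
gripper_force: 0.0
```

Run:
```python
from h import *; import pickle
w=pickle.load(open('w7.pkl','rb')); print('grip',pix2z(w,(737*.64,434*.64),.155))
plan((.523,.294,.167),93.3)
a=get_image('top'); b=get_image('scene')
c=lambda im,p,h:cv2.resize(im['color'][int(p[1])-h:int(p[1])+h,int(p[0])-h:int(p[0])+h,::-1],(400,400),interpolation=cv2.INTER_CUBIC)
P=(.60,.20,.05); cv2.imwrite('pics/c8.png',np.hstack([c(a,proj(a,P),45),c(b,proj(b,P),75)]))
# block rear edge & colour in top image
hsv=cv2.cvtColor(a['color'],cv2.COLOR_RGB2HSV); m=cv2.inRange(hsv,(5,80,30),(22,255,255)); x,y=proj(a,(.62,.155,.038)).astype(int)
ys,xs=np.nonzero(m[y-25:y+25,x-25:x+25]); print(len(xs)); q=np.c_[xs+x-25,ys+y-25].astype(np.float32)
if len(xs): print([pix2z(a,p,.038)[:2].round(4) for p in cv2.boxPoints(cv2.minAreaRect(q))])
```

```text
grip [0.52529413 0.29185446 0.155     ]
pos [0.5219 0.2945 0.2074] yaw 93.4 tilt -0.99999 shift cm [-0.12 -0.05  4.04] turn 0.1 t 17.2
264
[array([0.6599, 0.1789]), array([0.6587, 0.1311]), array([0.6075, 0.1324]), array([0.6087, 0.1801])]
```

View pics/c8.png

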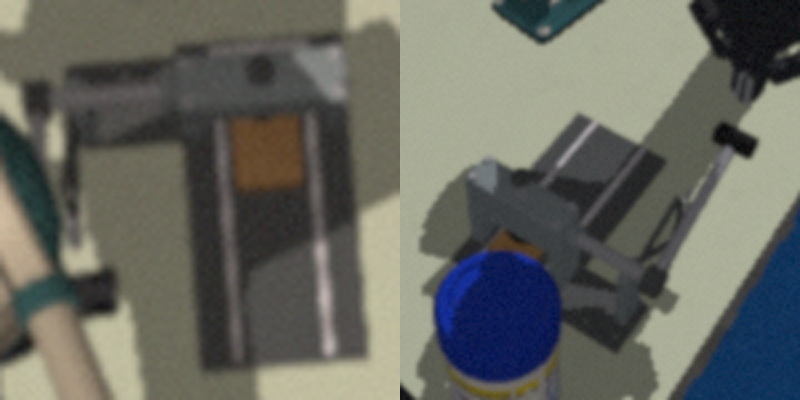

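The block sits under the bridge between the rails (top crop: brown square at 232-305, 118-190), and the hand is over the grip. I'll press the lever down.

Request:
send_rows:
  steps: [-1,0,0,2,0,-1,0,0,2,0,-1,0,0,1.5,0,-1,0,0,1.5,0,-1,0,0,1.5,0,-1,0,0,1.5,0,-1,0,0,1.5,0,-1,0,0,1.2,0,-1,0,0,1,0,-1,0,0,0.8,0,-1,0,0,0,0]

```text
clock: 18.4
position: [0.5231, 0.293, 0.0651]
ee_rot: [0.0, -0.028, 1.0, -0.0]
contact_force: [-1.3, -1.6, 5.6]
width: -0.0002
gripper_force: 2.9
```

Request:
send_rows:
  steps: [-1,0,0,0.6,0,-1,0,0,0.4,0,-1,0,0,0,0,-1,0,0,0,0]

```text
clock: 18.8
position: [0.5248, 0.2931, 0.0566]
ee_rot: [0.002, -0.029, 1.0, -0.0]
contact_force: [0.3, -2.3, 7.8]
width: -0.0003
gripper_force: 3.5
```

Run:
```python
from h import *
s=get_state(); print(s['position'],s['contact_force'])
a=get_image('top'); b=get_image('scene')
c=lambda im,p,h:cv2.resize(im['color'][int(p[1])-h:int(p[1])+h,int(p[0])-h:int(p[0])+h,::-1],(400,400),interpolation=cv2.INTER_CUBIC)
P=(.58,.25,.05); cv2.imwrite('pics/c9.png',np.hstack([c(a,proj(a,P),45),c(b,proj(b,P),55)]))
```

```text
[0.52476249 0.29312393 0.05662541] [ 0.29171272 -2.34371504  7.79610102]
```

View pics/c9.png

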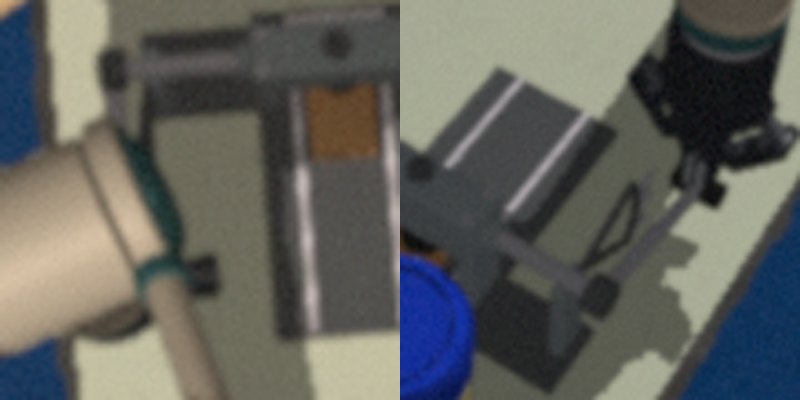

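Request:
send_rows:
  steps: [-1,0,0,0.2,0,-1,0,0,0.15,0,-1,0,0,0,0,-1,0,0,0,0,-1,0,0,0,0,-1,0,0,0,0]

```text
clock: 19.5
position: [0.5255, 0.2932, 0.0537]
ee_rot: [0.003, -0.029, 1.0, -0.0]
contact_force: [1.8, -2.4, 8.1]
width: -0.0001
gripper_force: 4.1
```

Run:
```python
from h import *; import time
s=get_state(); print(s['position'],s['contact_force'])
a=get_image('scene'); s=get_state(); print(s['position'],s['contact_force'],s['qd'].round(3))
y=np.radians(3.3); u=np.array([np.cos(y),np.sin(y)]); v=np.array([-u[1],u[0]]); o=np.array([.6733,.1574])
img=cv2.resize(a['color'][:,:,::-1],None,fx=4,fy=4,interpolation=cv2.INTER_CUBIC)
for ang,col in((.65,(0,0,255)),(.75,(0,255,0)),(.85,(255,0,0))):
    t=.42-ang; q=[]
    for r in(.02,.13,.15):
        q.append(proj(a,(*(o-r*np.cos(t)*u+.145*v),.09+r*np.sin(t))))
    cv2.line(img,*[tuple(int(4*c) for c in p) for p in(q[0],q[1])],col,1)
x,yy=(4*q[1]).astype(int); cv2.imwrite('pics/c10.png',img[max(yy-220,0):yy+280,x-400:x+250])
```

```text
[0.52545621 0.29317337 0.05369091] [ 1.77394944 -2.37795154  8.14363881]
[0.52540673 0.29316899 0.05364321] [ 1.36382215 -3.00121745  8.57710838] [ 0.002  0.001 -0.     0.001  0.     0.   ]
```

View pics/c10.png

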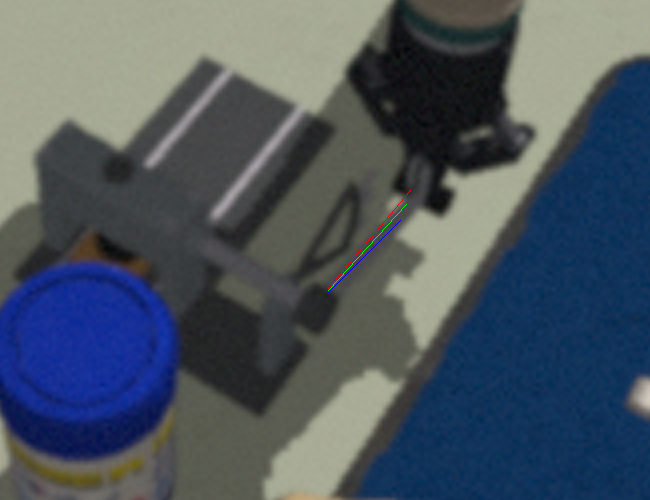

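The lever is at about 0.74 rad and still, held with about 8 N. The picture shows the rod running parallel to the 0.75 overlay, from the hinge at about (320,300) to the grip at about (435,195).

```bash
python3 -c "
from rig import *
print(sign_off())"
```

```text
the job is handed in; nothing more can be done
None
```

I handed the job in with the sanding block let go against the stop in the channel and the hand holding the lever at its third click (estimated 0.74 rad, about 8 N); the hand-in reported no verdict.

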